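# Set the hot tray's thermostat wheel under the frying pan

## Task

On the two-zone hot tray, warm the frying pan: with a fingertip pressed on top of the thermostat wheel in front of the zone where the pan stands, stroke the wheel towards you until its orange band clicks in at the white index lines beside it, then take the hand away. Leave the other wheel as it is set, and do not shift or lift the pan, the plates, the salt shaker or the bottle.

Things in the scene. Friction and masses are not known exactly. Their poses are not given: they have to be found in the camera images.
- tray: hot tray, fixed: aluminium and black glass slab 360 mm deep (x), 620 wide (y), 66 high, with a flat dark grey control ledge 84 mm deep along its near edge (tray x -179 to -95 mm). Origin: centre of its underside; x points away from the robot (yaw up to 0.2 rad either way), y to the left. Left zone at y above 0, right zone below 0, each with its wheel straight in front
- left_crown (a point): crown (highest point) of the left wheel's rim, mid-width, 12 mm above the ledge, 78 mm above the table, fixed at tray x -140 mm, y +150 mm. Axes as tray's. White index lines either side mark the same place. Black guard shoulders flank the wheel (52 mm long, 5 wide, 8 high, 1.5 mm gap), so 4 mm of it stand clear. Pressing here with 5 to 10 N grips enough to roll it
- right_crown (a point): crown (highest point) of the right wheel's rim, mid-width, 12 mm above the ledge, 78 mm above the table, fixed at tray x -140 mm, y -150 mm. Axes as tray's. White index lines either side mark the same place. Black guard shoulders flank the wheel (52 mm long, 5 wide, 8 high, 1.5 mm gap), so 4 mm of it stand clear. Pressing here with 5 to 10 N grips enough to roll it
- left_wheel (a joint): left thermostat wheel: light grey, knurled, 68 mm across, 20 mm wide, level axle along tray y; only its top 12 mm stand out of the ledge. Rad, grows as its top is drawn to the robot (tray -x). Click stops 0.349 rad (11.9 mm of rim) apart: 0, 0.349, 0.698, 1.047 (orange), 1.396, 1.745. Leaving one takes 1.5 to 2 N along the rim; let go past half-way, it snaps into the next and stays. It does not sink
- right_wheel (a joint): right thermostat wheel: light grey, knurled, 68 mm across, 20 mm wide, level axle along tray y; only its top 12 mm stand out of the ledge. Rad, grows as its top is drawn to the robot (tray -x). Click stops 0.349 rad (11.9 mm of rim) apart: 0, 0.349, 0.698, 1.047 (orange), 1.396, 1.745. Leaving one takes 1.5 to 2 N along the rim; let go past half-way, it snaps into the next and stays. It does not sink
- left_band (a point): middle of the orange band on the rim of the left wheel (band 6.5 mm wide along the rim, the only orange one; the other click stops have thin black bands). It turns with the wheel and is at the crown when the wheel stands at 1.047 rad; before the job it lies one or two clicks farther from the robot than the crown
- right_band (a point): middle of the orange band on the rim of the right wheel (band 6.5 mm wide along the rim, the only orange one; the other click stops have thin black bands). It turns with the wheel and is at the crown when the wheel stands at 1.047 rad; before the job it lies one or two clicks farther from the robot than the crown
- pan_center (a point): steel frying pan, loose, 200 mm across the rim, 46 mm high, standing on one of the two zones; its handle of 14 mm bar points roughly away from the robot, rising to 73 mm above the pan's foot. Point on the pan's axis, 23 mm above its foot
- plates_center (a point): stack of five white plates, loose, 200 mm across, 45 mm high, standing on the other zone. Point on its axis, half-way up
- shaker_center (a point): glass salt shaker with steel cap, loose, 44 mm across, 76 mm high, standing on the ledge between the two wheels. Point on its axis, half-way up
- bottle_center (a point): red squeeze bottle with white nozzle, loose, 56 mm across, 172 mm high, standing on the table to the left, nearer to the robot than the tray. Point on its axis, half-way up
Mind the look-alikes: they are no part of the job. Of the things that look like the part that bears shaker_center, the largest one is meant.

How it is judged:
By the outcome, as a careful person would: the job done as asked, in the order asked, and still so for the second after the job is handed in, with the robot touching nothing.
It also fails if it takes over 48 s, if anything falls off the work surface, if the arm or the gripper's body presses on something with over 40 N, if the wrist force passes 120 N, or if a joint passes its speed limit or range.

## Robot

A 7-joint arm with a two-finger parallel gripper is mounted at the origin on the work surface. World frame = base frame: x ahead of the robot, y to its left, z up, the work surface at z = 0. Lengths are in m, angles in rad, forces in N, time in s.
With the tool pointing down it reaches from about 0.4 to 0.9 m from the base axis. Payload 5.6 kg.
Tool frame: the origin (TCP) lies between the finger pads; the fingertips stand 25 mm ahead of it and the grasp point (between the pads) lies 6 mm ahead of it; z points along the fingers, y is the direction in which the jaws open and shut (so a half turn about z gives the same grasp; the last joint's range is limited). The gripper opens to 92 mm and grips with 3 to 60 N. Pads are 20 mm wide; open, the fingers measure 128 mm over their backs; the gripper's body (75 mm by 189 mm) begins 69 mm behind the grasp point.
Start: joints at [-1.299, 0.468, -0.012, 1.603, 0.006, 1.071, -0.056], TCP at [0.201, 0.618, 0.24] pointing down, gripper open.
Joint ranges: [-2.53, 2.53], [-0.31, 2.02], [-1.57, 1.55], [0.28, 2.44], [-1.29, 4.43], [0.15, 1.84], [-2.92, 2.92]. Speed limits (rad/s): [2.57, 2.57, 3.14, 3.14, 3.14, 3.14, 3.14].

## Interface

Orientations are given as a 3x3 rotation matrix whose columns are the frame's x, y, z axes.
In Python, from plant import ctrl, camera, get_calibration, regions_of gives the robot as it stands. The module is installed in compiled form; this text tells all that it offers.
- The arm moves only by the tool servo_tool, never from a script. Its argument "commands" is a list of rows, each an object with "delta_pos": the shift along the world's x, y, z in units of 25 mm (1.0 is 25 mm), a list of three; "rotation": the turn, a rotation vector about the world's x, y, z in units of 8 degrees (1.0 is 8 degrees), a list of three. A call has 1 to 5 rows; each row is the pose to reach, as a shift and turn from the pose measured when the call began; what a row does not reach only later rows make up. A row lasts 1/10 s, in which the tool goes at most 50 mm and 8.59 degrees, less where a joint would pass 70% of its speed; a pose out of reach is approached as far as the arm can. A call with a gripper value outside its range is refused whole. "hand" is the closure in counts, from 0 (fully open) to 255 (shut), set as the call begins (left out, the last holds). The fingers move at their own pace and stop on an object; "newtons" is the grip in N (left out, the last holds). Time passes only in rows, so rows that repeat a pose let the fingers close. It gives the time, the measured TCP pose, the force and the opening at its end, in the units of the state.
- ctrl.state(): the state, without advancing time (a new reading comes with each control period).
- camera(name): name is "scene" or "side" or "wrist"; returns the picture (384x512x3 uint8, red, green, blue); there is no depth.
- get_calibration(name): a dict with "intrinsics" (3x3 intrinsics, pixels), "pose" (4x4, takes a point from camera to world coordinates); the wrist camera has in their place "hand_eye" (4x4, takes a point from camera to tool coordinates, whose origin is the TCP and whose axes are the flange's). Camera axes: x right, y down, z forward; pixel columns grow to the right and rows downward; lengths in m; the calibration is good to about 2 mm. A picture is of the moment at which its call begins: read the wrist's pose just before it. get_calibration takes no time and is no camera call.
- ctrl.job_done(): hands the job in, once; it reports no verdict.
Trained networks look in the newest picture that a camera, given by its name, has taken for a name from the list of things; names that differ only in an ending like _2 or _b are one class to them, and where a whole thing is asked for, a point or a joint stands for the part that bears it (a point fixed in the world has none). Each returns a list of dicts, best first, with "score" (0 to 1); they miss things now and then, are a little off and sometimes report something else, mostly with a low value. They report only what shows in the picture. A call takes as long as a camera call. They do not tell look-alikes from the thing itself.
- regions_of(camera, target): "mask" (384x512 bool, what is visible of it) and "bbox" ([left, top, right, bottom] in pixels, round what is visible of it).
The state is a dict: "t": time; "q": joint angles; "joint_vel": joint speeds; "joint_torque": joint torques, N m; "position": TCP position; "ee_rot": TCP orientation; "ft_force": force on the tool from outside, world axes, zero at the start; "ft_torque": the same for the moment, N m; "gripper_width": finger opening in m.
Only numpy, scipy, OpenCV 4.12 (cv2) and the standard library are available. Lean on these libraries where they do the work, as an engineer would, in place of code of your own. Each camera call takes 0.05 s, during which the arm holds its last target.

## Working session

There is one attempt and no reset: what is moved stays moved. The work goes in short steps, Python scripts to look and compute and a tool call to move; the robot and the scene stay as the last step left them, time stands still between calls to the robot, and variables do not carry over. Pictures are saved under pics/ and viewed, and the job is handed in when it is done.

Besides the shell and the picture viewer there is one more tool, called after "Emit:" by a JSON object that holds its "op" and its "data", one argument or row to a line. servo_tool: Moves the arm, as the interface text tells. Its arguments: {"type":"object","properties":{"commands":{"type":"array","items":{"type":"object","properties":{"delta_pos":{"type":"array","items":{"type":"number"}},"rotation":{"type":"array","items":{"type":"number"}}}}},"hand":{"type":"number"},"newtons":{"type":"number"}},"required":["commands"]}

```bash
mkdir -p pics; python3 - <<'E'
from plant import ctrl,camera,get_calibration
import cv2
for n in("scene","side","wrist"):
    im=camera(n); cv2.imwrite(f"pics/{n}0.png",im[:,:,::-1])
    c=get_calibration(n); print(n,{k:v.round(4).tolist() for k,v in c.items() if hasattr(v,'round')})
s=ctrl.state(); print(s)
E
```

```text
scene {'intrinsics': [[471.1751, 0.0, 260.9891], [0.0, 471.1751, 194.9798], [0.0, 0.0, 1.0]], 'pose': [[-0.8077, 0.5021, -0.3089, 0.9203], [0.5895, 0.683, -0.4312, 0.6607], [-0.0055, -0.5304, -0.8477, 1.1804], [0.0, 0.0, 0.0, 1.0]]}
side {'intrinsics': [[356.5198, 0.0, 252.808], [0.0, 356.5198, 200.2896], [0.0, 0.0, 1.0]], 'pose': [[0.9434, -0.1718, 0.2838, 0.2727], [-0.3317, -0.4747, 0.8152, -0.5834], [-0.0054, -0.8632, -0.5048, 0.5104], [0.0, 0.0, 0.0, 1.0]]}
wrist {'intrinsics': [[345.5495, 0.0, 254.4686], [0.0, 345.5495, 186.5486], [0.0, 0.0, 1.0]], 'hand_eye': [[-0.0004, -0.9641, -0.2654, 0.0738], [1.0, -0.0005, 0.0001, 0.0009], [-0.0002, -0.2654, 0.9641, -0.145], [0.0, 0.0, 0.0, 1.0]]}
{'t': 0.15, 'q': array([-1.29900119,  0.46820819, -0.0115959 ,  1.60338263,  0.00604777,
        1.07137971, -0.05634428]), 'joint_vel': array([-0.00128993, -0.00236226, -0.00107682, -0.00254585, -0.00015628,
       -0.00154315, -0.00039667]), 'joint_torque': array([ 1.17939981e-03, -5.20950937e+01, -1.19962645e-02, -2.43975341e+01,
       -5.65604190e-02,  1.52703276e-02,  1.28393226e-04]), 'position': array([0.20120495, 0.61765803, 0.23884973]), 'ee_rot': array([[-9.50831113e-01,  3.09709734e-01, -2.73634457e-04],
       [ 3.09709820e-01,  9.50830212e-01, -1.31712258e-03],
       [-1.47745776e-04, -1.33710841e-03, -9.99999095e-01]]), 'ft_force': array([-0.34083603,  0.94463915,  0.2096536 ]), 'ft_torque': array([ 0.0018725 ,  0.05520662, -0.01173773]), 'gripper_width': 0.09192500351392216}
```

View pics/scene0.png

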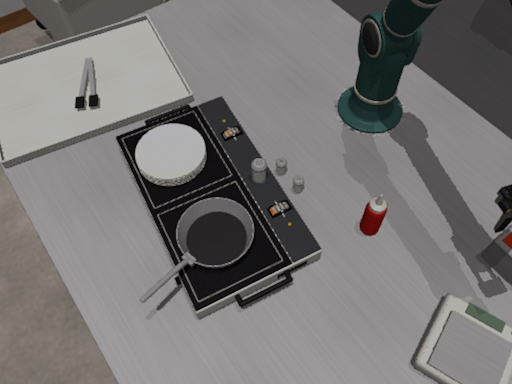

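View pics/side0.png

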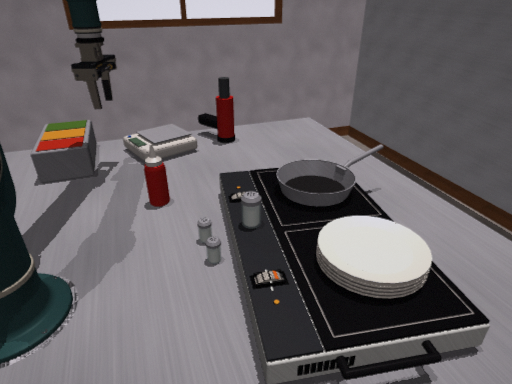

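View pics/wrist0.png

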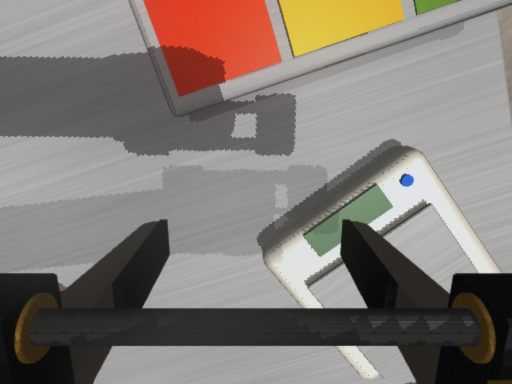

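```bash
cat > h.py <<'E'
import numpy as np,cv2
from plant import ctrl,camera,get_calibration,regions_of
def ray(n,uv,st=None):
    c=get_calibration(n);K=c["intrinsics"]
    if n=="wrist":
        T=np.eye(4);T[:3,:3]=st["ee_rot"];T[:3,3]=st["position"];P=T@c["hand_eye"]
    else:P=c["pose"]
    d=P[:3,:3]@np.linalg.inv(K)@np.array([uv[0],uv[1],1.]);return P[:3,3],d
def at(n,uv,z,st=None):
    o,d=ray(n,uv,st);return o+d*(z-o[2])/d[2]
def tri(rs):
    A=np.zeros((3,3));b=np.zeros(3)
    for o,d in rs:
        d=d/np.linalg.norm(d);M=np.eye(3)-np.outer(d,d);A+=M;b+=M@o
    return np.linalg.solve(A,b)
def proj(n,p,st=None):
    c=get_calibration(n);K=c["intrinsics"]
    if n=="wrist":
        T=np.eye(4);T[:3,:3]=st["ee_rot"];T[:3,3]=st["position"];P=T@c["hand_eye"]
    else:P=c["pose"]
    q=P[:3,:3].T@(np.asarray(p)-P[:3,3]);q=K@q;return q[:2]/q[2]
E
python3 - <<'E'
from h import *
for n in("scene","side"):
    im=camera(n)
    for t in ("left_wheel","left_band","pan_center","shaker_center","bottle_center","plates_center"):
        for r in regions_of(n,t)[:3]:
            ys,xs=np.nonzero(r["mask"]);m=(xs.mean(),ys.mean())
            print(n,t,round(r["score"],2),r["bbox"],np.round(m,1),at(n,m,.078 if 'left' in t else .1).round(3))
im=cv2.imread("pics/scene0.png");cv2.imwrite("pics/sc_c.png",cv2.resize(im[100:270,200:350],None,fx=4,fy=4*.88,interpolation=cv2.INTER_CUBIC)[:600])
im=cv2.imread("pics/side0.png");cv2.imwrite("pics/si_c.png",cv2.resize(im[170:320,210:310],None,fx=4,fy=4,interpolation=cv2.INTER_CUBIC))
E
```

```text
scene left_wheel 0.43 [268.7, 202.4, 289.2, 214.1] [278.4 207. ] [0.503 0.159 0.078]
scene left_band 0.68 [269.8, 200.6, 287.6, 213.1] [278.  207.3] [0.504 0.159 0.078]
scene pan_center 0.82 [137.0, 200.3, 251.8, 301.0] [210.  235.8] [0.705 0.133 0.1  ]
scene shaker_center 0.87 [250.0, 156.1, 267.2, 183.8] [258.2 170.4] [0.485 0.041 0.1  ]
scene shaker_center 0.44 [273.2, 157.8, 288.1, 175.4] [280.4 165.5] [0.425 0.064 0.1  ]
scene shaker_center 0.44 [292.2, 174.4, 304.8, 192.1] [297.2 183.7] [0.425 0.141 0.1  ]
scene bottle_center 0.9 [358.2, 193.6, 384.3, 236.1] [372.3 215.5] [0.328 0.336 0.1  ]
scene bottle_center 0.45 [222.6, 129.2, 242.5, 138.3] [230.7 131.3] [ 0.468 -0.121  0.1  ]
scene plates_center 0.92 [134.1, 123.6, 206.8, 185.5] [170.1 153.6] [ 0.654 -0.156  0.1  ]
scene plates_center 0.69 [223.2, 128.6, 242.6, 137.9] [230.2 131.5] [ 0.47  -0.121  0.1  ]
side left_wheel 0.39 [233.5, 192.6, 244.4, 200.3] [237.8 195.2] [0.489 0.151 0.078]
side pan_center 0.61 [276.6, 145.6, 381.5, 206.6] [317.7 180.2] [0.69  0.118 0.1  ]
side shaker_center 0.82 [196.3, 220.4, 213.9, 240.5] [203.8 229. ] [0.373 0.005 0.1  ]
side shaker_center 0.72 [242.9, 191.1, 260.0, 229.8] [250.5 209.4] [0.486 0.044 0.1  ]
side shaker_center 0.64 [206.3, 240.0, 222.1, 264.6] [213.  249.4] [ 0.375 -0.065  0.1  ]
side bottle_center 0.88 [143.9, 143.9, 167.5, 208.8] [155.8 179.2] [0.307 0.264 0.1  ]
side bottle_center 0.58 [315.0, 216.4, 432.2, 299.8] [372.7 256.5] [ 0.639 -0.182  0.1  ]
side bottle_center 0.51 [220.0, 167.5, 489.5, 384.0] [332.5 295. ] [ 0.523 -0.24   0.1  ]
side plates_center 0.75 [314.7, 213.7, 432.5, 300.3] [372.9 256.4] [ 0.64  -0.182  0.1  ]
```

View pics/sc_c.png

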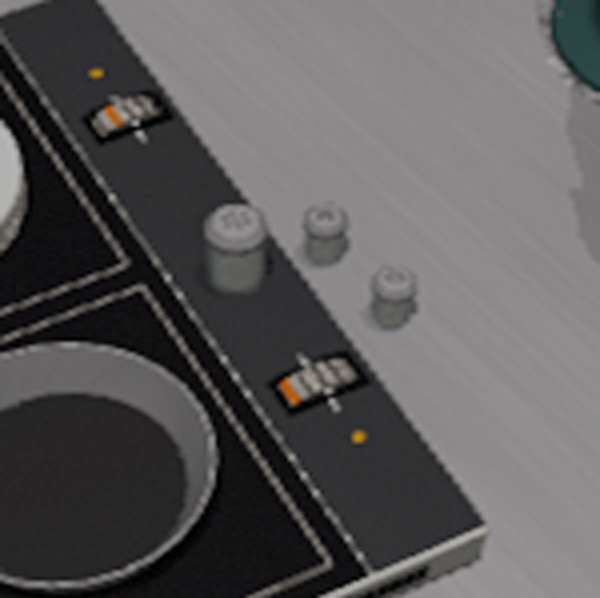

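View pics/si_c.png

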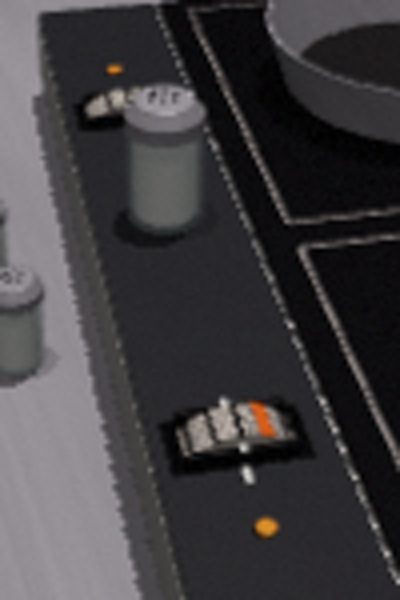

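```bash
python3 - <<'E'
from h import *
print("lookalike bottle base",at("side",(226,138),0), "proj tip",proj("side",[.2,.618,.215]))
b=at("side",(226,138),0)
print("scene px",proj("scene",b),proj("scene",b+[0,0,.2]),"side top z .25",proj("side",b+[0,0,.25]))
print("bottle",tri([ray("scene",(372.3,215.5)),ray("side",(155.8,179.2))]))
L=[at("scene",(275.5,201.4),.066),at("scene",(283.5,215.1),.066)];print(L,(L[0]+L[1])/2)
# right wheel idx in crop: (117,97),(142,138)
R=[at("scene",(117/4+200,97/3.52+100),.066),at("scene",(142/4+200,138/3.52+100),.066)];print((R[0]+R[1])/2)
E
```

```text
lookalike bottle base [0.62335983 0.74917016 0.        ] proj tip [102.99789087 102.85829407]
scene px [394.38970764 435.20047587] [419.36970796 424.73842431] side top z .25 [223.06860897  73.6306501 ]
bottle [0.31002419 0.32667415 0.06896169]
[array([0.49412842, 0.1345238 , 0.066     ]), array([0.50285661, 0.18213305, 0.066     ])] [0.49849252 0.15832842 0.066     ]
[ 0.45393348 -0.1363191   0.066     ]
```

Emit:
{"op": "servo_tool", "data": {
  "commands": [
    {"delta_pos": [1.1,-1.5,0],"rotation": [0,0,0.2]},
    {"delta_pos": [2.2,-3.0,0],"rotation": [0,0,0.4]},
    {"delta_pos": [3.4,-4.5,0],"rotation": [0,0,0.6]},
    {"delta_pos": [4.5,-6.0,0],"rotation": [0,0,0.8]},
    {"delta_pos": [5.6,-7.5,0],"rotation": [0,0,1.0]}
  ],
  "hand": 255,
  "newtons": 10
}}

```text
t: 1.35
position: [0.3423, 0.429, 0.2398]
ee_rot: [[-0.985, 0.173, 0.0], [0.173, 0.985, 0.0], [-0.0, 0.001, -1.0]]
ft_force: [0.9, 0.3, -0.1]
gripper_width: 0.0539
```

Emit:
{"op": "servo_tool", "data": {
  "commands": [
    {"delta_pos": [1.6,-2.2,0],"rotation": [0,0,0.1]},
    {"delta_pos": [3.2,-4.4,0],"rotation": [0,0,0.2]},
    {"delta_pos": [4.9,-6.6,0],"rotation": [0,0,0.2]},
    {"delta_pos": [6.5,-8.8,0],"rotation": [0,0,0.2]},
    {"delta_pos": [8.1,-11.0,0],"rotation": [0,0,0.2]}
  ]
}}

```text
t: 1.85
position: [0.4906, 0.2276, 0.2403]
ee_rot: [[-0.989, 0.145, 0.001], [0.145, 0.989, 0.001], [-0.001, 0.001, -1.0]]
ft_force: [0.4, 0.9, -0.0]
gripper_width: 0.0139
```

Emit:
{"op": "servo_tool", "data": {
  "commands": [
    {"delta_pos": [0.8,-1.1,0]},
    {"delta_pos": [0.9,-1.2,0]},
    {"delta_pos": [0.9,-1.2,0]}
  ]
}}

```text
invalid input at $.commands[0]: expected keys delta_pos, rotation
```

Emit:
{"op": "servo_tool", "data": {
  "commands": [
    {"delta_pos": [1.1,-1.5,0],"rotation": [0,0,0]},
    {"delta_pos": [2.1,-2.9,0],"rotation": [0,0,0]},
    {"delta_pos": [2.1,-2.9,0],"rotation": [0,0,0]},
    {"delta_pos": [2.1,-2.9,0],"rotation": [0,0,0]}
  ]
}}

```text
t: 2.25
position: [0.5433, 0.1542, 0.2402]
ee_rot: [[-0.989, 0.148, 0.001], [0.148, 0.989, 0.001], [-0.001, 0.001, -1.0]]
ft_force: [-0.7, 1.0, 0.4]
gripper_width: 0.0007
```

```bash
python3 - <<'E'
from h import *
s=ctrl.state();im=camera("wrist");cv2.imwrite("pics/w1.png",im[:,:,::-1])
print(s["position"],s["gripper_width"],s["ft_force"])
np.savez("w1.npz",p=s["position"],R=s["ee_rot"])
print(proj("wrist",[.498,.158,.078],s))
for t in("left_wheel","left_band"):
    for r in regions_of("wrist",t)[:3]:
        ys,xs=np.nonzero(r["mask"]);m=(xs.mean(),ys.mean());print(t,r["score"],r["bbox"],m,at("wrist",m,.076,s))
E
```

```text
[0.54333245 0.15419969 0.240207  ] 0.0006809885245843919 [-0.67803661  1.02578545  0.39517361]
[249.93490295 124.61499188]
left_wheel 0.86 [242.1, 100.9, 263.3, 153.8] (np.float64(252.1290322580645), np.float64(125.8213399503722)) [0.49951229 0.15970866 0.076     ]
left_wheel 0.68 [0.0, 241.4, 65.6, 384.0] (np.float64(25.70967741935484), np.float64(318.4543010752688)) [ 0.65993695 -0.1019973   0.076     ]
left_band 0.59 [241.8, 98.6, 264.4, 157.1] (np.float64(251.95975232198143), np.float64(126.29953560371517)) [0.49990477 0.15949656 0.076     ]
left_band 0.54 [0.0, 83.6, 440.4, 381.7] (np.float64(211.7890453547915), np.float64(183.10055909708433)) [0.54582252 0.11491096 0.076     ]
```

View pics/w1.png

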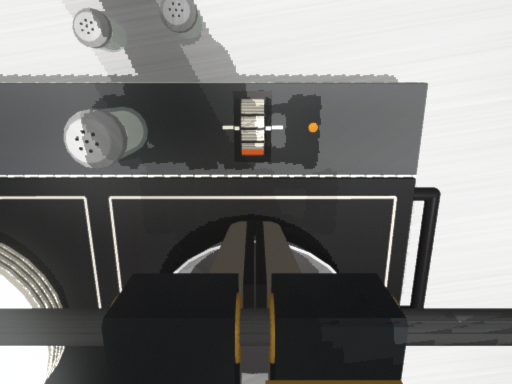

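```bash
python3 - <<'E'
from h import *
d=np.load("w1.npz");s=dict(position=d["p"],ee_rot=d["R"])
im=cv2.imread("pics/w1.png");cv2.imwrite("pics/w1c.png",cv2.resize(im[80:180,200:340],None,fx=5,fy=5,interpolation=cv2.INTER_NEAREST))
a,b=at("wrist",(228,128),.066,s),at("wrist",(279,128),.066,s)
print(a,b,(a+b)/2)
print("edges",at("wrist",(252,83),.066,s),at("wrist",(252,176),.066,s))
print("crown",at("wrist",(252.5,127),.078,s))
print("band",at("wrist",(253,152),.068,s))
E
```

```text
[0.49912212 0.13737841 0.066     ] [0.50605764 0.18354672 0.066     ] [0.50258988 0.16046256 0.066     ]
edges [0.46336427 0.16503328 0.066     ] [0.54707564 0.15230902 0.066     ]
crown [0.5003884  0.15991503 0.078     ]
band [0.52411389 0.15674725 0.068     ]
```

View pics/w1c.png

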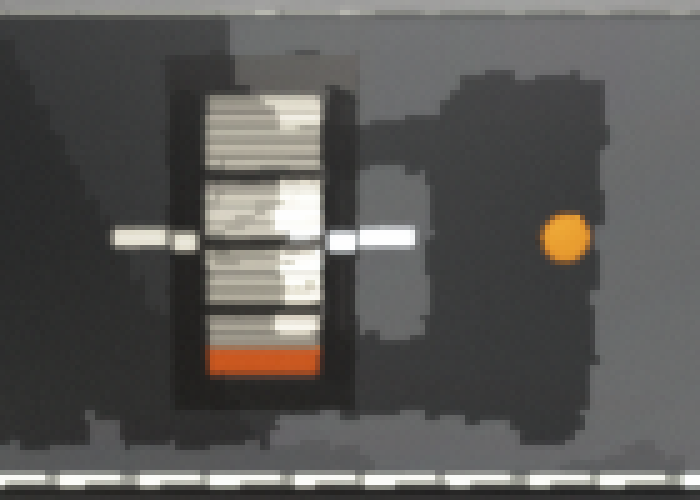

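Emit:
{"op": "servo_tool", "data": {
  "commands": [
    {"delta_pos": [-1.45,0.2,-1.0],"rotation": [0,0,0]},
    {"delta_pos": [-1.45,0.2,-2.8],"rotation": [0,0,0]},
    {"delta_pos": [-1.45,0.2,-4.4],"rotation": [0,0,0]},
    {"delta_pos": [-1.45,0.2,-5.0],"rotation": [0,0,0]},
    {"delta_pos": [-1.45,0.2,-5.0],"rotation": [0,0,0]}
  ]
}}

```text
t: 2.9
position: [0.5035, 0.1627, 0.113]
ee_rot: [[-0.99, 0.14, -0.004], [0.14, 0.99, 0.0], [0.004, -0.0, -1.0]]
ft_force: [0.0, -0.1, -0.3]
gripper_width: 0.0003
```

```bash
python3 - <<'E'
from h import *
s=ctrl.state();im=camera("wrist");cv2.imwrite("pics/w2.png",im[:,:,::-1])
im=camera("side");cv2.imwrite("pics/s2.png",cv2.resize(im[120:240,180:320,::-1],None,fx=5,fy=5,interpolation=cv2.INTER_CUBIC))
print(s["position"],s["ft_force"],proj("wrist",[.501,.16,.078],s),s["q"].round(2))
E
```

```text
[0.50351743 0.16274129 0.11297599] [ 0.00997365 -0.0967963  -0.28380265] [247.62269028 224.82362739] [-0.5   0.44  0.16  2.   -0.11  0.71  1.15]
```

View pics/w2.png

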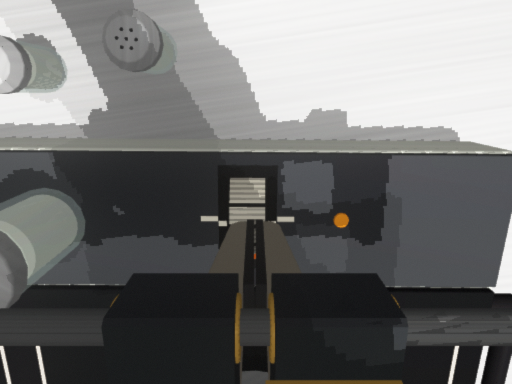

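View pics/s2.png

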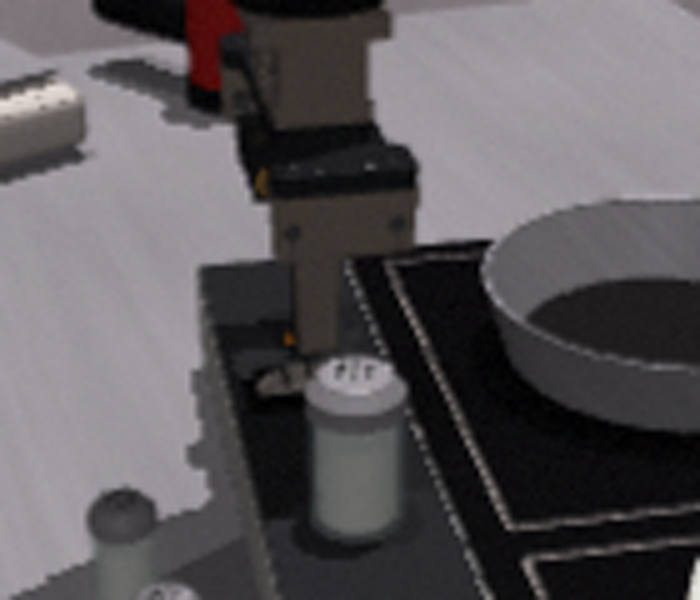

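Emit:
{"op": "servo_tool", "data": {
  "commands": [
    {"delta_pos": [0.15,-0.1,0],"rotation": [0,0,0.05]},
    {"delta_pos": [0.15,-0.1,0],"rotation": [0,0,0.05]},
    {"delta_pos": [0.15,-0.1,0],"rotation": [0,0,0.05]}
  ]
}}

```text
t: 3.3
position: [0.5104, 0.1606, 0.1168]
ee_rot: [[-0.991, 0.134, 0.003], [0.134, 0.991, 0.003], [-0.002, 0.003, -1.0]]
ft_force: [0.5, -0.0, -0.5]
gripper_width: 0.0002
```

```bash
python3 - <<'E'
from h import *
s=ctrl.state();im=camera("wrist");cv2.imwrite("pics/w3.png",cv2.resize(im[140:280,170:350,::-1],None,fx=4,fy=4,interpolation=cv2.INTER_NEAREST))
print(s["position"],s["ee_rot"],s["ft_force"])
E
```

```text
[0.51039771 0.16064526 0.11675157] [[-0.99094514  0.13423804  0.00280557]
 [ 0.13424651  0.99094316  0.0030859 ]
 [-0.00236592  0.0034346  -0.9999913 ]] [ 0.50605219 -0.03956373 -0.4735087 ]
```

View pics/w3.png

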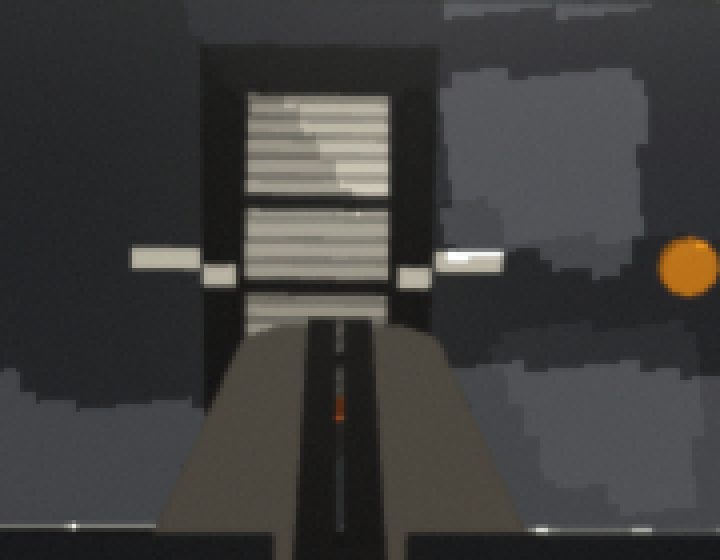

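```bash
python3 - <<'E'
from h import *
s=ctrl.state();print(s["position"])
c=(at("wrist",(212,204.5),.066,s)+at("wrist",(287.5,205.5),.066,s))/2
print(c, "wheel col",at("wrist",(249.3,205),.078,s),"black band at crown",at("wrist",(249.3,140+286/4),.078,s))
v=at("wrist",(212,204.5),.066,s)-at("wrist",(287.5,205.5),.066,s);print(np.arctan2(v[0],-v[1]))
print("finger gap at tip",proj("wrist",s["position"]+s["ee_rot"]@[0,0,.025],s),proj("wrist",s["position"]+s["ee_rot"]@[0.01,0,.025],s))
E
```

```text
[0.51014097 0.16056732 0.11649289]
[0.50163882 0.15982967 0.066     ] wheel col [0.49762877 0.16023582 0.078     ] black band at crown [0.50143911 0.15970232 0.078     ]
-0.15020575068715591
finger gap at tip [253.05506788 235.26411993] [253.02617462 217.55443492]
```

Emit:
{"op": "servo_tool", "data": {
  "commands": [
    {"delta_pos": [-0.1,-0.08,-0.2],"rotation": [0,0,-0.1]},
    {"delta_pos": [-0.1,-0.08,-0.4],"rotation": [0,0,-0.1]},
    {"delta_pos": [-0.1,-0.08,-0.4],"rotation": [0,0,-0.1]},
    {"delta_pos": [-0.1,-0.08,-0.4],"rotation": [0,0,-0.1]},
    {"delta_pos": [-0.1,-0.08,-0.4],"rotation": [0,0,-0.1]}
  ]
}}

```text
t: 3.85
position: [0.5077, 0.1586, 0.1064]
ee_rot: [[-0.989, 0.148, 0.002], [0.148, 0.989, 0.003], [-0.002, 0.003, -1.0]]
ft_force: [0.7, -0.5, -1.1]
gripper_width: 0.0005
```

Well placed. Now down in small steps to feel for contact (expected at TCP z about 0.103).

Emit:
{"op": "servo_tool", "data": {
  "commands": [
    {"delta_pos": [0,0,-0.05],"rotation": [0,0,0]},
    {"delta_pos": [0,0,-0.1],"rotation": [0,0,0]},
    {"delta_pos": [0,0,-0.14],"rotation": [0,0,0]},
    {"delta_pos": [0,0,-0.14],"rotation": [0,0,0]}
  ]
}}

```text
t: 4.25
position: [0.508, 0.1586, 0.1034]
ee_rot: [[-0.989, 0.148, 0.003], [0.148, 0.989, 0.003], [-0.002, 0.003, -1.0]]
ft_force: [-0.4, -0.0, 3.8]
gripper_width: 0.0007
```

Emit:
{"op": "servo_tool", "data": {
  "commands": [
    {"delta_pos": [0,0,-0.04],"rotation": [0,0,0]},
    {"delta_pos": [0,0,-0.04],"rotation": [0,0,0]},
    {"delta_pos": [0,0,-0.04],"rotation": [0,0,0]}
  ]
}}

```text
t: 4.55
position: [0.5086, 0.1585, 0.1033]
ee_rot: [[-0.989, 0.148, 0.004], [0.148, 0.989, 0.003], [-0.003, 0.004, -1.0]]
ft_force: [-1.9, -2.0, 7.9]
gripper_width: 0.0009
```

Emit:
{"op": "servo_tool", "data": {
  "commands": [
    {"delta_pos": [-0.1,0.015,-0.04],"rotation": [0,0,0]},
    {"delta_pos": [-0.2,0.03,-0.04],"rotation": [0,0,0]},
    {"delta_pos": [-0.3,0.045,-0.04],"rotation": [0,0,0]},
    {"delta_pos": [-0.4,0.06,-0.04],"rotation": [0,0,0]},
    {"delta_pos": [-0.5,0.075,-0.04],"rotation": [0,0,0]}
  ]
}}

```text
t: 5.05
position: [0.4969, 0.1602, 0.1032]
ee_rot: [[-0.989, 0.149, 0.006], [0.149, 0.989, 0.004], [-0.005, 0.004, -1.0]]
ft_force: [-0.9, -1.1, 7.6]
gripper_width: 0.0007
```

Emit:
{"op": "servo_tool", "data": {
  "commands": [
    {"delta_pos": [0,0,0.2],"rotation": [0,0,0]},
    {"delta_pos": [0.25,-0.04,0.4],"rotation": [0,0,0]},
    {"delta_pos": [0.7,-0.1,0.5],"rotation": [0,0,0]},
    {"delta_pos": [0.7,-0.1,0.5],"rotation": [0,0,0]}
  ]
}}

```text
t: 5.45
position: [0.5169, 0.1574, 0.1164]
ee_rot: [[-0.989, 0.15, 0.008], [0.15, 0.989, 0.004], [-0.008, 0.005, -1.0]]
ft_force: [0.3, 0.4, 0.3]
gripper_width: 0.0004
```

```bash
cat > look.py <<'E'
import sys
from h import *
s=ctrl.state();im=camera("wrist");cv2.imwrite(sys.argv[1],cv2.resize(im[140:280,170:350,::-1],None,fx=4,fy=4,interpolation=cv2.INTER_NEAREST))
print(s["position"],s["ft_force"],proj("wrist",[.5015,.1598,.078],s))
E
python3 look.py pics/w4.png
```

```text
[0.51686792 0.15744852 0.11641234] [0.27238885 0.36492763 0.27745925] [252.74748712 199.27738042]
```

View pics/w4.png

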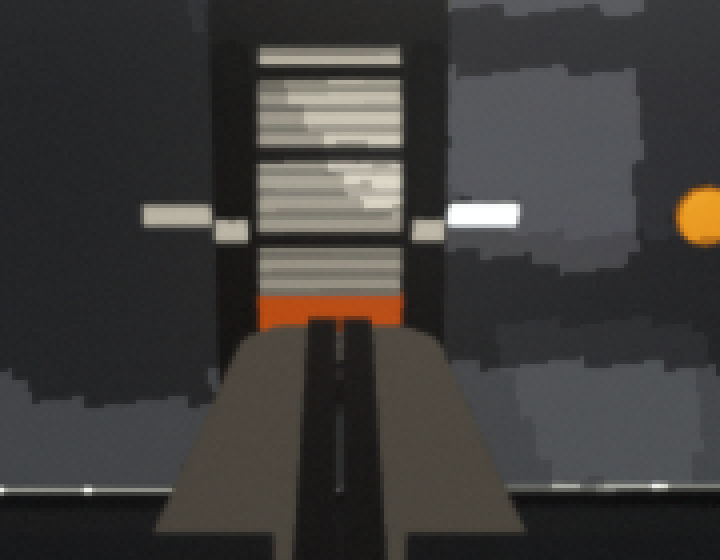

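Emit:
{"op": "servo_tool", "data": {
  "commands": [
    {"delta_pos": [-0.2,0.03,-0.1],"rotation": [0,0.05,0]},
    {"delta_pos": [-0.36,0.06,-0.3],"rotation": [0,0.05,0]},
    {"delta_pos": [-0.36,0.06,-0.4],"rotation": [0,0.05,0]},
    {"delta_pos": [-0.36,0.06,-0.4],"rotation": [0,0.05,0]},
    {"delta_pos": [-0.36,0.06,-0.4],"rotation": [0,0.05,0]}
  ]
}}

```text
t: 6.0
position: [0.5065, 0.159, 0.1057]
ee_rot: [[-0.989, 0.15, -0.001], [0.15, 0.989, 0.004], [0.001, 0.003, -1.0]]
ft_force: [0.1, 0.5, 0.4]
gripper_width: 0.0005
```

Emit:
{"op": "servo_tool", "data": {
  "commands": [
    {"delta_pos": [0,0,-0.05],"rotation": [0,0,0]},
    {"delta_pos": [0,0,-0.1],"rotation": [0,0,0]},
    {"delta_pos": [0,0,-0.14],"rotation": [0,0,0]},
    {"delta_pos": [0,0,-0.14],"rotation": [0,0,0]}
  ]
}}

```text
t: 6.4
position: [0.5073, 0.159, 0.1033]
ee_rot: [[-0.989, 0.15, 0.001], [0.15, 0.989, 0.004], [-0.0, 0.004, -1.0]]
ft_force: [-1.0, -1.2, 8.3]
gripper_width: 0.0006
```

Emit:
{"op": "servo_tool", "data": {
  "commands": [
    {"delta_pos": [-0.1,0.015,-0.04],"rotation": [0,0,0]},
    {"delta_pos": [-0.2,0.03,-0.04],"rotation": [0,0,0]},
    {"delta_pos": [-0.3,0.045,-0.04],"rotation": [0,0,0]},
    {"delta_pos": [-0.4,0.06,-0.04],"rotation": [0,0,0]},
    {"delta_pos": [-0.49,0.075,-0.04],"rotation": [0,0,0]}
  ]
}}

```text
t: 6.9
position: [0.4957, 0.1607, 0.1033]
ee_rot: [[-0.989, 0.15, 0.002], [0.15, 0.989, 0.004], [-0.002, 0.005, -1.0]]
ft_force: [-1.7, -1.1, 8.1]
gripper_width: 0.0006
```

Emit:
{"op": "servo_tool", "data": {
  "commands": [
    {"delta_pos": [0,0,0.2],"rotation": [0,0,0]},
    {"delta_pos": [0.25,-0.04,0.4],"rotation": [0,0,0]},
    {"delta_pos": [0.7,-0.1,0.5],"rotation": [0,0,0]},
    {"delta_pos": [0.7,-0.1,0.5],"rotation": [0,0,0]}
  ]
}}

```text
t: 7.3
position: [0.5157, 0.1579, 0.1165]
ee_rot: [[-0.988, 0.151, 0.005], [0.151, 0.988, 0.005], [-0.004, 0.005, -1.0]]
ft_force: [-0.2, -0.5, 0.1]
gripper_width: 0.0004
```

```bash
python3 look.py pics/w5.png
```

```text
[0.51573085 0.15789065 0.1164624 ] [-0.19333068 -0.52278532  0.05976863] [252.2135162  201.47704704]
```

View pics/w5.png

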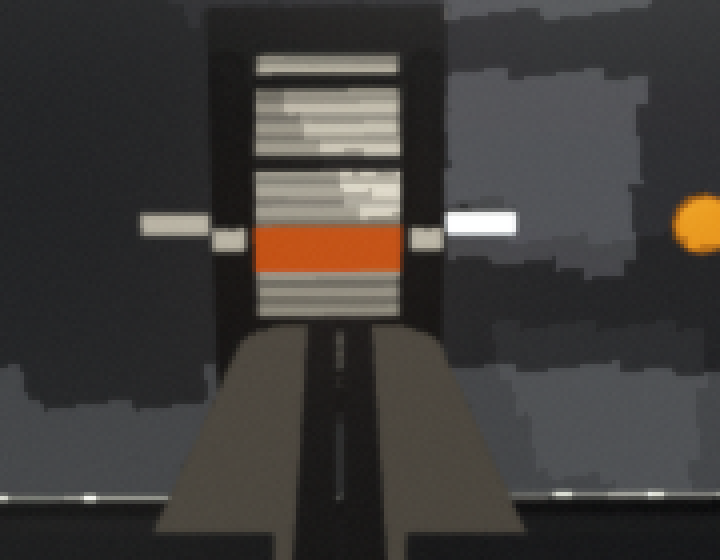

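Emit:
{"op": "servo_tool", "data": {
  "commands": [
    {"delta_pos": [0,0,1.5],"rotation": [0,0,0]},
    {"delta_pos": [0,0,3.2],"rotation": [0,0,0]},
    {"delta_pos": [0.5,0,5.0],"rotation": [0,0,0]},
    {"delta_pos": [1.0,0,5.5],"rotation": [0,0,0]},
    {"delta_pos": [1.0,0,5.5],"rotation": [0,0,0]}
  ]
}}

```text
t: 7.85
position: [0.5417, 0.158, 0.2557]
ee_rot: [[-0.988, 0.152, 0.008], [0.152, 0.988, 0.006], [-0.007, 0.007, -1.0]]
ft_force: [0.1, 0.5, -0.3]
gripper_width: 0.0004
```

```bash
python3 - <<'E'
from h import *
s=ctrl.state();w=camera("wrist")[:,:,::-1];a=camera("side")[:,:,::-1];b=camera("scene")[:,:,::-1]
print(s["t"],s["position"],s["ft_force"])
W=cv2.resize(w[60:200,180:340],(400,350),interpolation=cv2.INTER_NEAREST)
o=np.zeros((600,800,3),np.uint8);o[:350,:400]=W;o[:300,400:]=cv2.resize(a,(400,300));o[300:,400:]=cv2.resize(b,(400,300))
cv2.imwrite("pics/end.png",o)
d=cv2.absdiff(cv2.imread("pics/side0.png"),np.ascontiguousarray(a)).max(2);print("plates diff",(d[215:300,325:430]>40).sum(),"shaker",(d[190:230,243:262]>40).sum(),"right wheel",(d[262:292,250:290]>40).sum(),"pan",(d[165:205,278:355]>40).sum(),"bottle",(d[145:208,145:168]>40).sum())
E
```

```text
7.85 [0.5416735  0.1580395  0.25565829] [ 0.13217594  0.46104923 -0.34642533]
plates diff 0 shaker 40 right wheel 0 pan 0 bottle 0
```

View pics/end.png

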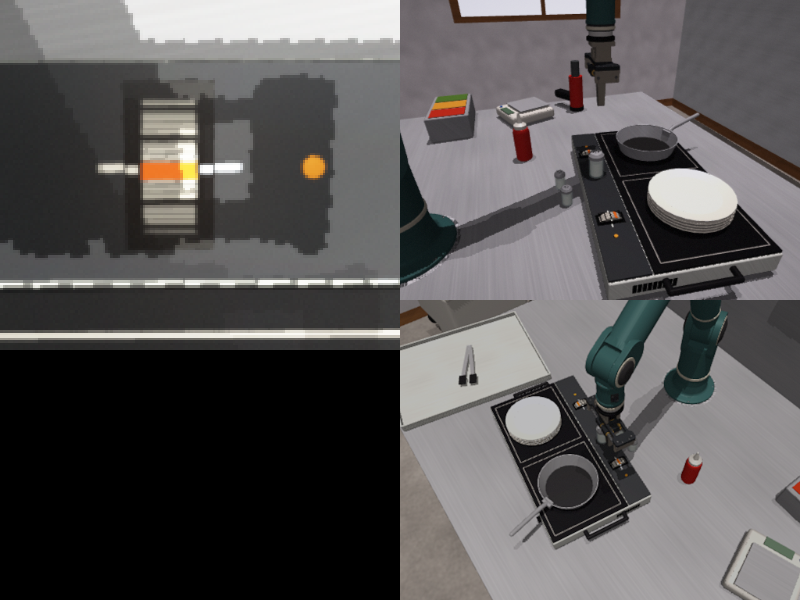

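```bash
python3 -c "
from plant import ctrl
print(ctrl.job_done())"
```

```text
the job is handed in; nothing more can be done
None
```

The left wheel, in front of the pan, now stands at its orange click stop, and I handed the job in at 7.9 s of the 48 s allowed.

With the gripper closed and a fingertip pressing at about 8 N, I stroked the wheel towards the robot twice, one click each time. I lifted the hand and looked after each stroke, then raised it well clear.

**Wheel:** The last close-up shows the orange band in line with both white index lines. The wrist force read about zero at hand-in.

**Other things:** In the side view before and after, the image areas of the pan, the plates, the bottle and the right wheel are unchanged.

**Check that disagreed:** 40 pixels changed in the salt shaker's image area. I put this down to changed shadows and the turned left wheel behind it. I did not measure the shaker's position again. The hand never came near it, and it appears unmoved in the pictures.

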